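# Refit the knobs and the grease filter of the hob after cleaning

## Robot

A 6-joint arm with a two-finger parallel gripper is mounted at the origin on the work surface. World frame = base frame: x ahead of the robot, y to its left, z up, the work surface at z = 0. Lengths are in m, angles in rad, forces in N, time in s.
With the tool pointing down it reaches from about 0.25 to 0.775 m from the base axis. Payload 4 kg.
Tool frame: the origin (TCP) lies between the finger pads; the fingertips stand 14 mm ahead of it and the grasp point (between the pads) lies 5 mm behind it; z points along the fingers, y is the line along which they close (so a half turn about z gives the same grasp; the last joint's range is limited). The gripper opens to 94 mm and grips with 3 to 60 N. Pads are 16 mm wide; open, the fingers measure 119 mm over their backs; the gripper's body (75 mm by 177 mm) begins 78 mm behind the grasp point.
Start: joints at [-1.294, 0.087, 1.371, -0, 1.684, -0.103], TCP at [0.204, -0.511, 0.22] pointing down, gripper open.
Joint ranges: [-3.1, 3.1], [-0.76, 2.03], [0.27, 2.55], [-1.08, 4.22], [0.17, 2.65], [-2.57, 2.57]. Speed limits (rad/s): [2.79, 2.79, 3.14, 3.14, 3.14, 3.14].

## Interface

Orientations are given as a rotation vector (axis times angle).
In Python, from station import manip gives the robot as it stands.
- The arm moves only by the shell command python3 -m inch 'ROWS' [FORCE]. ROWS is JSON, a list of rows, each a list of 5 numbers: the finger opening in cm, from 0 to 9.4, then the shift along the tool's x, y, z in cm, then the turn about the tool's z in rad. In form: [[claw, dx, dy, dz, roll], ...]. A call has 1 to 8 rows; each row shifts and turns the commanded pose from where the row before left it, along the tool's axes as they then stand; what a row does not reach is not made up. A row lasts 1/8 s, in which the tool goes at most 62.5 mm and 10.7 degrees, less where a joint would pass 70% of its speed; a pose out of reach is approached as far as the arm can. A call is refused whole if a number of a shift passes 6.25 or a number of a turn 0.188, either way. A call with a gripper value outside its range is refused whole. The fingers move at their own pace and stop on an object; FORCE is the grip in N (left out, the last holds). Time passes only in rows, so rows that do not move let the fingers close. It gives the time, the measured TCP pose, the force, the opening and the grip force at its end, in the units of the state.
- manip.get_obs(): the state, without advancing time (a new reading comes with each control period).
- manip.camera(name): name is "scene" or "top"; returns a dict with "image" (480x640x3 uint8, red, green, blue), "fx", "fy", "cx", "cy" (pixels), "world_to_cam" (4x4, takes a point from world to camera coordinates). Camera axes: x right, y down, z forward; pixel columns grow to the right and rows downward; lengths in m; the calibration is good to about 2 mm. A picture is of the moment at which its call begins. There is no depth.
- manip.close_job(): hands the job in; it is judged then, once.
The state is a dict: "clock": time; "q": joint angles; "qvel": joint speeds; "tau": joint torques, N m; "tcp_pos": TCP position; "ee_rot": TCP orientation; "wrist_force": force on the tool from outside, world axes, zero at the start; "torque": the same for the moment, N m; "opening": finger opening in m; "gripper_force": force on a finger pad.
Only numpy, scipy, OpenCV 4.12 (cv2) and the standard library are available. Lean on these libraries where they do the work, as an engineer would, in place of code of your own. Each camera call takes 0.05 s, during which the arm holds its last target. There are 200 camera calls.

## Task

The hob has been cleaned: put it back together. Hook the tongue of the grease filter under the steel lip at the back of the inlet well and lower the front until the filter lies flat, flush with the hob; push each loose knob, on the worktop or the glass, onto a bare stem of your choice, its index line the way the stem's flat faces, until it snaps fully home with the skirt on the deck, and leave every knob you fit turned to off (anticlockwise to the stop, index line towards the back of the hob). Do it in whichever order you like, and do not knock over or shove the pan, bottle, jar, shaker or cup.

Things in the scene. Friction and masses are not known exactly. Their poses are not given: they have to be found in the camera images.
- hob: fixed steel and black-glass worktop hob, 440 x 440 mm, 85 mm high. Origin: centre of its underside; x to its back (away from the robot), y to its left, z up. The front 115 mm is the control deck: four bare stems at x -165 mm. Between the glass halves lies the inlet well for the filter
- well_floor (a point): centre of the inlet well's floor, on which the filter rests; axes as the hob's. Floor 69 mm above the worktop, 16 mm below the hob's top. The well's opening is 120 mm wide in y and 194 mm long in x: from its front wall, 97 mm before this point, to the front edge of the lip, 97 mm behind it
- lip_edge (a point): middle of the front edge of the steel lip at the well's back, on its underside; axes as the hob's. The lip is 4 mm thick, its top level with the hob's; it overhangs the floor for 18 mm behind this point, with 12 mm of free height below it; then comes a wall. The whole width of the well (120 mm)
- stem1_base (a point): leftmost (hob y +165 mm) stem: upright brass, 12 mm across, 20 mm tall, top 5 mm tapered, with one flat 1.5 mm from its axis and a spring catch in the flat 10 mm up. A brass finger at its foot points the way the flat faces. Point: on the axis at the deck; turns with the stem, x out of the flat, z up
- stem2_base (a point): second from left (hob y +55 mm) stem: upright brass, 12 mm across, 20 mm tall, top 5 mm tapered, with one flat 1.5 mm from its axis and a spring catch in the flat 10 mm up. A brass finger at its foot points the way the flat faces. Point: on the axis at the deck; turns with the stem, x out of the flat, z up
- stem3_base (a point): third from left (hob y -55 mm) stem: upright brass, 12 mm across, 20 mm tall, top 5 mm tapered, with one flat 1.5 mm from its axis and a spring catch in the flat 10 mm up. A brass finger at its foot points the way the flat faces. Point: on the axis at the deck; turns with the stem, x out of the flat, z up
- stem4_base (a point): rightmost (hob y -165 mm) stem: upright brass, 12 mm across, 20 mm tall, top 5 mm tapered, with one flat 1.5 mm from its axis and a spring catch in the flat 10 mm up. A brass finger at its foot points the way the flat faces. Point: on the axis at the deck; turns with the stem, x out of the flat, z up
- stem1 (a joint): angle of the leftmost (hob y +165 mm) stem, rad: 0 = off, at its stop, the flat facing the hob's back (short bar marked on the deck); grows clockwise seen from above, up to 4.5; turns with slight friction (0.04 N m) and stays where left
- stem2 (a joint): angle of the second from left (hob y +55 mm) stem, rad: 0 = off, at its stop, the flat facing the hob's back (short bar marked on the deck); grows clockwise seen from above, up to 4.5; turns with slight friction (0.04 N m) and stays where left
- stem3 (a joint): angle of the third from left (hob y -55 mm) stem, rad: 0 = off, at its stop, the flat facing the hob's back (short bar marked on the deck); grows clockwise seen from above, up to 4.5; turns with slight friction (0.04 N m) and stays where left
- stem4 (a joint): angle of the rightmost (hob y -165 mm) stem, rad: 0 = off, at its stop, the flat facing the hob's back (short bar marked on the deck); grows clockwise seen from above, up to 4.5; turns with slight friction (0.04 N m) and stays where left
- knob1_center (a point): knob; all four are alike and fit any stem (None: not there). Black skirt 62 mm across, 12 mm high; on it an upright metal grip bar 56 mm long (x), 20 mm wide (y), top 42 mm above the underside; black index line on its +x end. 90 g. Point: on the axis 21 mm above the underside; x to the index line, z up. Starts upright, right of the hob. See knob2 to knob4
- knob2_center (a point): like knob1 (None: not there). Its bore, in the underside: a D 14 mm across and 22 mm deep, the flat on the index (+x) side 2.5 mm from the axis; 0.5 to 1 mm of clearance round the stem, so 10 to 15 degrees of play either way once on. Skirt 62 mm, bar 56 x 20 mm, top at 42 mm. Point and axes as knob1
- knob3_center (a point): like knob1 (None: not there). Pushed on, a knob meets the stem's spring catch with its underside about 12 mm above the deck, needs roughly 8 to 12 N to go on (as much to pull off) and snaps in over the last 3 mm; then the skirt is on the deck, this point 21 mm above it. Point and axes as knob1
- knob4_center (a point): like knob1 (None: not there), but starts upright on the front part of the hob's left glass. A knob on its stem is turned by its bar; because of the play, turn on until the stem is felt at its stop. Skirt 62 mm, bar 56 x 20 mm, top at 42 mm. Point and axes as knob1
- filter_handle (a point): middle of the grease filter's bar handle: bar along x 80 mm long, 12 mm thick, 16 mm high, open below, feet at its ends. Filter: aluminium frame 180 x 110 x 16 mm (x, y, z), 450 g, balanced here. Point: over the frame's centre, 40 mm above the underside; x to the tongue, z up. Starts flat on the worktop at the right. In place it is 40 mm above the well's floor
- filter_tongue (a point): end of the filter's tongue, a plate 4 mm thick and 90 mm wide, level with the underside, sticking out 20 mm from the frame's +x edge. Point: middle of its end, 2 mm above the underside, 110 mm in x from the frame's centre; axes as the filter's
- saucepan: low aluminium saucepan, 128 mm across, 50 mm high, its handle (+x) to the back, standing on the right glass; leave it. Origin: centre of its underside
- oil: amber oil bottle, 64 mm across, 160 mm high, upright on the worktop beyond the parts; leave it. Origin: centre of its underside
- shaker: plain metal shaker, 56 mm across, 90 mm high, upright among the parts; leave it. Origin: centre of its underside
- spice_jar: jar, 70 mm across, 100 mm high, upright beyond the parts; leave it. Origin: centre of its underside
- deli_cup: clear cup, 100 mm across, 100 mm high, upright at the right of the filter; leave it. Origin: centre of its underside

How it is judged:
At the end, for the whole second after the job is handed in: Every knob present is on a stem: within 4 mm of its axis, upright (4 deg), underside within 2.5 mm of the deck, that stem within 17 deg of off. The filter lies flat (2 deg), within 4 mm of its seated height, tongue 3 mm or more under the lip. All at rest (((horizontal distance between knob1_center and stem1_base below 0.004 m and z of knob1_center in the frame of stem1_base below 0.0235 m and angle between knob1_center's own z axis and vertical below 0.07 rad and value of joint stem1 below 0.3 rad) or (horizontal distance between knob1_center and stem2_base below 0.004 m and z of knob1_center in the frame of stem2_base below 0.0235 m and angle between knob1_center's own z axis and vertical below 0.07 rad and value of joint stem2 below 0.3 rad) or (horizontal distance between knob1_center and stem3_base below 0.004 m and z of knob1_center in the frame of stem3_base below 0.0235 m and angle between knob1_center's own z axis and vertical below 0.07 rad and value of joint stem3 below 0.3 rad) or (horizontal distance between knob1_center and stem4_base below 0.004 m and z of knob1_center in the frame of stem4_base below 0.0235 m and angle between knob1_center's own z axis and vertical below 0.07 rad and value of joint stem4 below 0.3 rad)) and ((horizontal distance between knob2_center and stem1_base below 0.004 m and z of knob2_center in the frame of stem1_base below 0.0235 m and angle between knob2_center's own z axis and vertical below 0.07 rad and value of joint stem1 below 0.3 rad) or (horizontal distance between knob2_center and stem2_base below 0.004 m and z of knob2_center in the frame of stem2_base below 0.0235 m and angle between knob2_center's own z axis and vertical below 0.07 rad and value of joint stem2 below 0.3 rad) or (horizontal distance between knob2_center and stem3_base below 0.004 m and z of knob2_center in the frame of stem3_base below 0.0235 m and angle between knob2_center's own z axis and vertical below 0.07 rad and value of joint stem3 below 0.3 rad) or (horizontal distance between knob2_center and stem4_base below 0.004 m and z of knob2_center in the frame of stem4_base below 0.0235 m and angle between knob2_center's own z axis and vertical below 0.07 rad and value of joint stem4 below 0.3 rad)) and ((horizontal distance between knob3_center and stem1_base below 0.004 m and z of knob3_center in the frame of stem1_base below 0.0235 m and angle between knob3_center's own z axis and vertical below 0.07 rad and value of joint stem1 below 0.3 rad) or (horizontal distance between knob3_center and stem2_base below 0.004 m and z of knob3_center in the frame of stem2_base below 0.0235 m and angle between knob3_center's own z axis and vertical below 0.07 rad and value of joint stem2 below 0.3 rad) or (horizontal distance between knob3_center and stem3_base below 0.004 m and z of knob3_center in the frame of stem3_base below 0.0235 m and angle between knob3_center's own z axis and vertical below 0.07 rad and value of joint stem3 below 0.3 rad) or (horizontal distance between knob3_center and stem4_base below 0.004 m and z of knob3_center in the frame of stem4_base below 0.0235 m and angle between knob3_center's own z axis and vertical below 0.07 rad and value of joint stem4 below 0.3 rad)) and ((horizontal distance between knob4_center and stem1_base below 0.004 m and z of knob4_center in the frame of stem1_base below 0.0235 m and angle between knob4_center's own z axis and vertical below 0.07 rad and value of joint stem1 below 0.3 rad) or (horizontal distance between knob4_center and stem2_base below 0.004 m and z of knob4_center in the frame of stem2_base below 0.0235 m and angle between knob4_center's own z axis and vertical below 0.07 rad and value of joint stem2 below 0.3 rad) or (horizontal distance between knob4_center and stem3_base below 0.004 m and z of knob4_center in the frame of stem3_base below 0.0235 m and angle between knob4_center's own z axis and vertical below 0.07 rad and value of joint stem3 below 0.3 rad) or (horizontal distance between knob4_center and stem4_base below 0.004 m and z of knob4_center in the frame of stem4_base below 0.0235 m and angle between knob4_center's own z axis and vertical below 0.07 rad and value of joint stem4 below 0.3 rad)) and linear speed of each of knob1, knob2, knob3, knob4, filter below 0.02 m/s and x of filter_tongue in the frame of hob above 0.092 m and z of filter_tongue in the frame of hob below 0.077 m and angle between filter_handle's own z axis and vertical below 0.035 rad and z of filter_handle in the frame of hob between 0.105 and 0.1125 m); the robot touches nothing.
It fails at once if the saucepan, oil bottle, shaker, spice jar or deli cup is knocked over (tilted more than 35 degrees) (angle between any of saucepan, oil, shaker, spice_jar, deli_cup's own z axis and vertical above 0.6 rad).
It fails at once if the saucepan, oil bottle, shaker, spice jar or deli cup is shoved more than 8 cm (distance of any of saucepan, oil, shaker, spice_jar, deli_cup from where it was at the start of the episode above 0.08 m).
Of knob1, knob2, knob3, knob4 only 3 to 4 are there at a start; the rules pass over those that are not, and their reading is None.
At some moment in a run one of knob1, knob2, knob3, filter may be knocked a few centimetres aside while the robot is not near it.
It also fails if it takes over 210 s, if anything falls off the work surface, if the arm or the gripper's body presses on something with over 40 N, if the wrist force passes 120 N, or if a joint passes its speed limit or range.

## Working session

There is one attempt and no reset: what is moved stays moved. The work goes in short steps, Python scripts to look and compute and a shell command to move; the robot and the scene stay as the last step left them, time stands still between calls to the robot, and variables do not carry over. Pictures are saved under pics/ and viewed, at most 14 in all, crops included, and the job is handed in when it is done.

```bash
ls; mkdir -p pics; cat > h.py <<'E'
import numpy as np, cv2
from station import manip
from scipy.spatial.transform import Rotation as R
def cam(n):
    return manip.camera(n)
def ray(c,u,v,z):
    W=np.linalg.inv(c['world_to_cam']); d=W[:3,:3]@np.array([(u-c['cx'])/c['fx'],(v-c['cy'])/c['fy'],1.]); o=W[:3,3]
    return o+d*(z-o[2])/d[2]
def proj(c,p):
    q=c['world_to_cam']@np.append(p,1); return np.array([c['fx']*q[0]/q[2]+c['cx'],c['fy']*q[1]/q[2]+c['cy']])
def save(c,name): cv2.imwrite('pics/'+name,c['image'][...,::-1])
E
python3 - <<'E'
from h import *
for n in('scene','top'):
    c=cam(n); save(c,n+'0.png'); print(n,c['fx'],c['cx'],c['cy'],np.round(np.linalg.inv(c['world_to_cam']),3).tolist())
o=manip.get_obs(); print(o['clock'],o['tcp_pos'],o['ee_rot'],R.from_rotvec(o['ee_rot']).as_matrix().round(3).tolist(), o['opening'])
E
```

```text
pics
scene 602.4731259739926 328.91462446634546 241.5975228267029 [[0.719, 0.548, -0.428, 1.326], [0.695, -0.563, 0.446, -0.854], [0.003, -0.618, -0.786, 1.467], [0.0, 0.0, 0.0, 1.0]]
top 444.4447292798264 316.9744866253501 239.44820282456757 [[0.008, -0.992, 0.123, 0.462], [-1.0, -0.011, -0.024, -0.04], [0.025, -0.123, -0.992, 1.171], [0.0, 0.0, 0.0, 1.0]]
0.1 [ 0.20376225 -0.51035274  0.21843826] [-3.08318032e+00 -5.92593653e-01  2.98244356e-04] [[0.929, 0.371, -0.001], [0.371, -0.929, 0.002], [0.0, -0.002, -1.0]] 0.0936305496505508
```

View pics/top0.png

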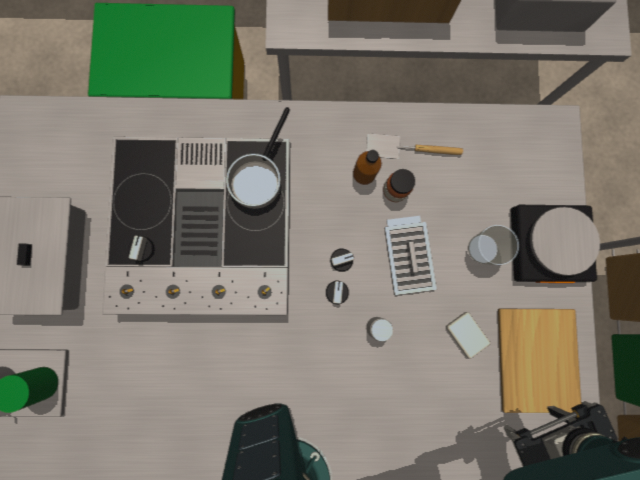

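View pics/scene0.png

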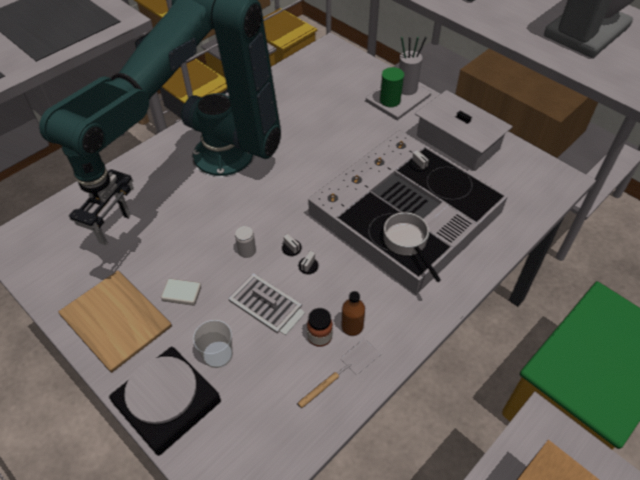

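Top view shows three knobs: on the glass at (138,247), and on the worktop at (342,260) and (337,292). The filter is at (410,257) with its tongue to the back, and the stems are at about (127..265, 291).

```bash
python3 - <<'E'
from h import *
c=cam('top'); im=c['image'][...,::-1]
a=cv2.resize(im[130:325,95:295],None,fx=3,fy=3,interpolation=cv2.INTER_CUBIC)
cv2.imwrite('pics/hob.png',a)
b=cv2.resize(im[205:315,320:450],None,fx=5,fy=5,interpolation=cv2.INTER_CUBIC)
cv2.imwrite('pics/parts.png',b)
E
```

```text
(no output)
```

View pics/hob.png

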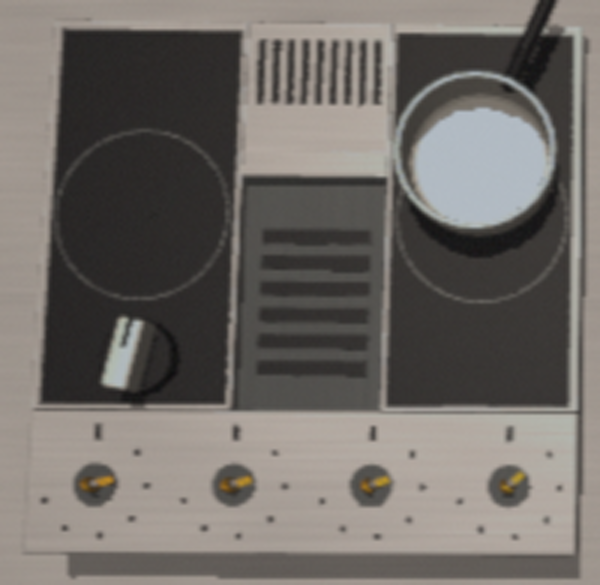

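View pics/parts.png

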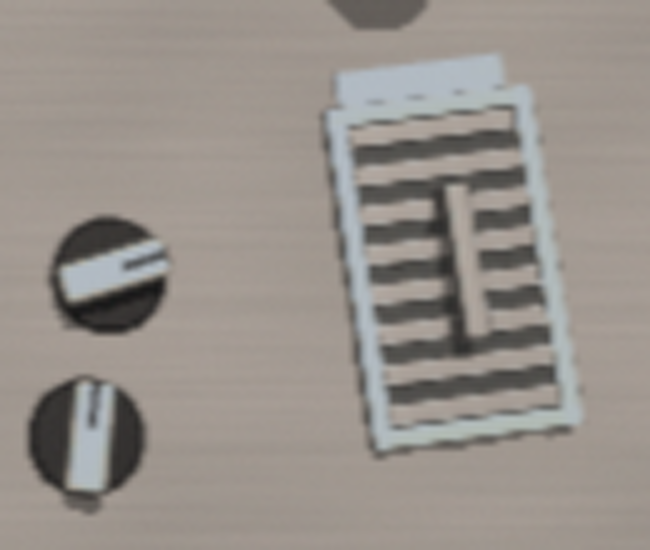

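The crops show the stem discs at crop (95,485), (234,485), (372,485) and (509,486). All the fingers point roughly right, slightly back. Knob A (110,272) has its index to the right, knob B (88,436) has its index to the back, and the filter's tongue end is at about (420,62). Next I turn these into positions.

```bash
cat > m.py <<'E'
from h import *
def ang(d): return np.degrees(np.arctan2(d[1],d[0])) # world heading, ccw from +x
def H(x,y): return 95+(x+.5)/3-.5,130+(y+.5)/3-.5
def P(x,y): return 320+(x+.5)/5-.5,205+(y+.5)/5-.5
if __name__=='__main__':
    c=cam('top'); s=cam('scene')
    d=[ray(c,*H(*p),.085) for p in((95,485),(234,485),(372,485.5),(509,486))]
    d=np.array(d); print('stems',d.round(4).tolist(),np.linalg.norm(np.diff(d,axis=0),axis=1))
    for n,p in dict(BL=(63,30),BR=(580,30),FLdeck=(25,552),FRdeck=(577,552),wellBL=(243,178),wellBR=(387,178),wellFL=(232,409),wellFR=(381,409)).items():
        print(n,ray(c,*H(*p),.085).round(4))
    # brass masks, both views
    for k,cc in(('top',c),('scene',s)):
        hsv=cv2.cvtColor(cc['image'],cv2.COLOR_RGB2HSV)
        m=cv2.inRange(hsv,(12,110,70),(35,255,255))
        for p in d:
            u=proj(cc,p); r=14; x0,y0=(u-r).astype(int)
            sub=m[y0:y0+2*r,x0:x0+2*r]; ys,xs=np.nonzero(sub)
            pts=np.c_[xs+x0,ys+y0].astype(np.float32)
            (ctr,wh,a)=cv2.minAreaRect(pts)
            print(k,u.round(1),len(xs),np.round(ctr,1),np.round(wh,1),round(a,1),cv2.boxPoints((ctr,wh,a)).round(1).tolist())
    g=cv2.cvtColor(c['image'],cv2.COLOR_RGB2GRAY)
    for nm,(u,v),zb in(('A',P(110,272),0),('B',P(88,436),0),('C',H(140,355),.085)):
        x0,y0=int(u)-17,int(v)-17; sub=c['image'][y0:y0+34,x0:x0+34].astype(int)
        blue=sub[...,2]-sub[...,0]
        m=((sub.min(2)>150)&(blue>-4)).astype(np.uint8)
        n,l,st,_=cv2.connectedComponentsWithStats(m); k=1+np.argmax(st[1:,4])
        ys,xs=np.nonzero(l==k); rc=cv2.minAreaRect(np.c_[xs+x0,ys+y0].astype(np.float32))
        b=cv2.boxPoints(rc); w=np.array([ray(c,*q,zb+.042) for q in b]); 
        e=[w[1]-w[0],w[2]-w[1]]; L=max(e,key=np.linalg.norm)
        print(nm,st[k,4],w.mean(0).round(4),[np.linalg.norm(t).round(3) for t in e],ang(L).round(1))
    f=dict(tl=(330,110),tr=(527,90),br=(580,425),bl=(378,452))
    w=np.array([ray(c,*P(*f[k]),.016) for k in f]); print('filter',w.mean(0).round(4),ang(w[0]-w[3]),ang(w[1]-w[2]),ang(w[0]-w[1])-90,[np.linalg.norm(w[i]-w[i-1]).round(3) for i in range(4)])
    hA,hB=ray(c,*P(455,186),.048),ray(c,*P(480,332),.048); print('handle',((hA+hB)/2).round(4),ang(hA-hB))
    for p in((175,95),):pass
    for n,q,z in(('shaker',(380,330),.09),('jar',(402,182),.1),('pan',(253,181),.135),('cup',(505,245),.1),('oil',(374,157),.16)): print(n,ray(c,*q,z).round(3))
    cv2.imwrite('pics/st.png',np.vstack([cv2.resize(cc['image'][...,::-1][y:y+h,x:x+w_],(600,280),interpolation=cv2.INTER_CUBIC) for cc,x,y,w_,h in((c,110,265,180,84*1),(s,320,135,100,47),(s,320,175,100,47))])[:600]) if 0 else None
E
python3 m.py
```

```text
stems [[0.4657, 0.3901, 0.085], [0.4666, 0.2797, 0.085], [0.4671, 0.1695, 0.085], [0.4676, 0.0595, 0.085]] [0.11040943 0.11019652 0.10995424]
BL [0.8424 0.4391 0.085 ]
BR [0.8497 0.0084 0.085 ]
FLdeck [0.4124 0.442  0.085 ]
FRdeck [0.4154 0.0039 0.085 ]
wellBL [0.7184 0.2843 0.085 ]
wellBR [0.72  0.166 0.085]
wellFL [0.5276 0.2842 0.085 ]
wellFR [0.5287 0.1644 0.085 ]
top [126.3 291.3] 30 [127. 291.] [ 4. 10.] 90.0 [[122.0, 289.0], [132.0, 289.0], [132.0, 293.0], [122.0, 293.0]]
top [172.7 291.3] 28 [173.1 291. ] [ 3.5 10.4] 78.7 [[167.6999969482422, 290.29998779296875], [177.8000030517578, 288.20001220703125], [178.5, 291.70001220703125], [168.3000030517578, 293.70001220703125]]
top [218.7 291.5] 24 [219.6 291. ] [3.3 9.4] 78.7 [[214.6999969482422, 290.29998779296875], [223.89999389648438, 288.3999938964844], [224.5, 291.70001220703125], [215.3000030517578, 293.5]]
top [264.3 291.7] 21 [265.5 290.5] [4.  8.5] 63.4 [[260.79998779296875, 290.6000061035156], [268.3999938964844, 286.79998779296875], [270.20001220703125, 290.3999938964844], [262.6000061035156, 294.20001220703125]]
scene 
[... 322 characters left out ...]
.0, 182.0]]
scene [333.4 199. ] 11 [332. 197.] [6. 2.] 90.0 [[331.0, 194.0], [333.0, 194.0], [333.0, 200.0], [331.0, 200.0]]
A 105 [ 0.5538 -0.1335  0.042 ] [np.float64(0.052), np.float64(0.016)] -72.7
B 111 [ 0.4687 -0.1212  0.042 ] [np.float64(0.051), np.float64(0.016)] -5.1
C 98 [0.5684 0.3584 0.127 ] [np.float64(0.051), np.float64(0.014)] -11.5
filter [ 0.5582 -0.3136  0.016 ] 7.316054315182084 7.707397615081701 6.4953063111641285 [np.float64(0.18), np.float64(0.106), np.float64(0.178), np.float64(0.107)]
handle [ 0.5602 -0.3132  0.048 ] 8.705122018983877
shaker [ 0.378 -0.22   0.09 ]
jar [ 0.74  -0.276  0.1  ]
pan [0.729 0.088 0.135]
cup [ 0.586 -0.528  0.1  ]
oil [ 0.784 -0.198  0.16 ]
```

```bash
cat > to.py <<'E'
# usage: to.py x y z heading_deg -> roll needed, then shifts (cm) in tool axes after the roll
import sys; from h import *
x,y,z,hd=map(float,sys.argv[1:5]); o=manip.get_obs(); M=R.from_rotvec(o['ee_rot']).as_matrix()
h0=np.degrees(np.arctan2(M[1,0],M[0,0])); d=(h0-hd+180)%360-180
t=np.radians(hd); v=np.array([x,y,z])-o['tcp_pos']
print('t',round(o['clock'],2),'tcp',o['tcp_pos'].round(4),'head',h0.round(1),'roll',np.radians(d).round(3),'dx',round(100*(v[0]*np.cos(t)+v[1]*np.sin(t)),2),'dy',round(100*(v[0]*np.sin(t)-v[1]*np.cos(t)),2),'dz',round(-100*v[2],2),'F',np.round(o['wrist_force'],1),'open',round(o['opening'],4),'q6',round(o['q'][5],2))
E
python3 -m inch '[[9.4,3,0,0,0.125],[5,3.8,-1.49,0,0.125],[5,3.8,-1.49,0,0],[5,3.8,-1.49,0,0],[5,3.8,-1.49,0,0],[5,3.8,-1.49,0,0],[5,3.8,-1.49,0,0],[5,3.8,-1.49,0,0]]' 15; python3 -m inch '[[5,3.8,-1.49,0,0],[5,0,-1.49,0,0],[5,0,0,0,0],[5,0,0,0,0]]'; python3 to.py 0.559 -0.3134 0.035 7.5
```

```text
clock: 1.25
tcp_pos: [0.4803, -0.3568, 0.2193]
ee_rot: [3.135, 0.204, -0.0]
wrist_force: [0.2, 0.1, -0.4]
opening: 0.0498
gripper_force: 0.0
clock: 1.75
tcp_pos: [0.5122, -0.3238, 0.2198]
ee_rot: [3.134, 0.202, -0.0]
wrist_force: [-1.0, 0.3, -0.5]
opening: 0.0501
gripper_force: 0.0
t 1.75 tcp [ 0.5122 -0.3238  0.2198] head 7.4 roll -0.002 dx 4.78 dy -0.42 dz 18.48 F [-1.   0.3 -0.5] open 0.0501 q6 0.79
```

```bash
python3 -m inch '[[5,2.4,-0.2,2,0],[5,2.4,-0.2,3,0],[5,0,0,3,0],[5,0,0,3,0],[5,0,0,3,0],[5,0,0,2,0],[5,0,0,1.5,0],[5,0,0,0.9,0]]'; python3 -m inch '[[5,0,0,0,0],[0,0,0,0,0],[0,0,0,0,0],[0,0,0,0,0],[0,0,0,0,0],[0,0,0,0,0]]' 25;python3 to.py 0.559 -0.3134 0.035 7.5
```

```text
clock: 2.75
tcp_pos: [0.5601, -0.3133, 0.0351]
ee_rot: [3.135, 0.203, 0.0]
wrist_force: [-0.0, -0.4, 0.7]
opening: 0.0498
gripper_force: 0.0
clock: 3.5
tcp_pos: [0.5603, -0.3122, 0.0358]
ee_rot: [-3.134, -0.204, -0.0]
wrist_force: [-0.8, 2.9, 1.6]
opening: 0.0117
gripper_force: 25.0
t 3.5 tcp [ 0.5603 -0.3122  0.0358] head 7.5 roll -0.001 dx -0.14 dy 0.1 dz 0.08 F [-0.8  2.9  1.6] open 0.0117 q6 0.84
```

```bash
python3 -m inch '[[0,0,0,-1,0],[0,0,0,-2,0],[0,0,0,-2.5,0],[0,0,0,-3,0],[0,0,0,-3,0],[0,0,0,-3,0],[0,0,0,-2,0.06],[0,0,0,0,0.065]]'; python3 -m inch '[[0,0.3,-2,0,0],[0,0.3,-4,0,0],[0,0.3,-4,0,0],[0,0.3,-4,0,0],[0,0.3,-4,0,0],[0,0.3,-4,0,0],[0,0.3,-4,0,0],[0,0.3,-4,0,0]]'; python3 -m inch '[[0,0.3,-4,0,0],[0,0.3,-4,0,0],[0,0.3,-4,0,0],[0,0.3,-4,0,0],[0,0.3,-3,0,0],[0,0.3,-2,0,0],[0,0,0,0,0],[0,0,0,0,0]]'; python3 to.py 0.602 0.2256 0.2 0.33
python3 - <<'E'
from h import *
c=cam('top'); im=c['image'][...,::-1]; s=cam('scene')['image'][...,::-1]
cv2.imwrite('pics/f1.png',np.hstack([cv2.resize(im[130:325,95:295],(400,390)),cv2.resize(s[60:255,290:490],(400,390))]))
E
```

```text
clock: 4.5
tcp_pos: [0.5612, -0.3139, 0.2049]
ee_rot: [3.137, 0.004, 0.008]
wrist_force: [0.4, 1.0, -4.8]
opening: 0.0114
gripper_force: 25.0
clock: 5.5
tcp_pos: [0.5821, -0.0103, 0.2005]
ee_rot: [-3.141, -0.01, 0.001]
wrist_force: [0.1, 0.1, -5.0]
opening: 0.012
gripper_force: 25.0
clock: 6.5
tcp_pos: [0.5996, 0.1964, 0.2004]
ee_rot: [3.14, 0.007, -0.001]
wrist_force: [-0.0, -0.1, -4.5]
opening: 0.0115
gripper_force: 25.0
t 6.5 tcp [0.5996 0.1964 0.2004] head 0.2 roll -0.002 dx 0.26 dy -2.92 dz 0.04 F [-0.  -0.1 -4.5] open 0.0115 q6 1.79
```

View pics/f1.png

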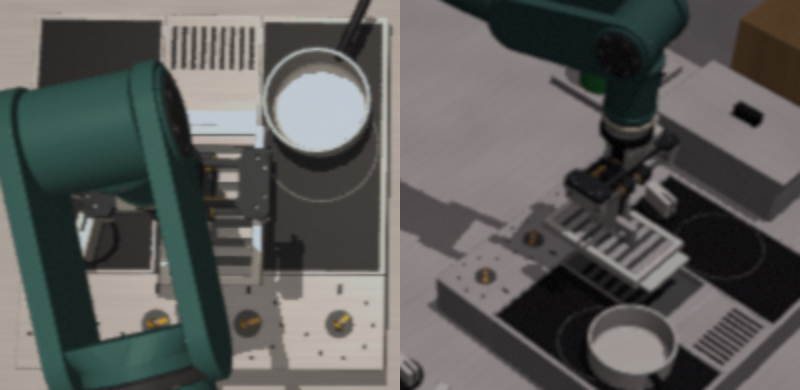

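The picture shows the filter held level over the hob, with its tongue end at the back around top-crop (222,112). It is still 3 cm too far right.

```bash
python3 -m inch '[[0,0.1,-1.5,1,0],[0,0.16,-1.4,2,0],[0,0,0,2,0],[0,0,0,1,0],[0,0,0,0,0],[0,0,0,0,0]]'; python3 to.py 0.602 0.2256 0.2 0.33
python3 - <<'E'
from h import *
c=cam('top'); im=c['image'][...,::-1]; save(c,'x.png')
cv2.imwrite('pics/f2.png',cv2.resize(im[160:290,160:260],None,fx=5,fy=4.5,interpolation=cv2.INTER_CUBIC))
E
```

```text
clock: 7.35
tcp_pos: [0.6027, 0.2265, 0.1412]
ee_rot: [-3.141, -0.007, -0.002]
wrist_force: [0.6, -0.1, -4.1]
opening: 0.0119
gripper_force: 25.0
t 7.35 tcp [0.6027 0.2265 0.1412] head 0.3 roll -0.001 dx -0.07 dy 0.09 dz -5.88 F [ 0.6 -0.1 -4.1] open 0.0119 q6 1.84
```

View pics/f2.png

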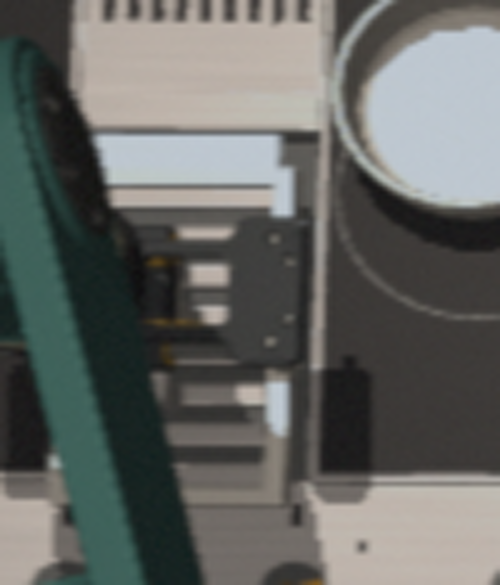

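The tongue end is at crop y 134 with its right corner at x 281, and the frame's right edge is at x 293.

```bash
python3 - <<'E'
from h import *
c=cam('top')
f=lambda x,y:(160+(x+.5)/5-.5,160+(y+.5)/4.5-.5)
print('tongue corner',ray(c,*f(281,134),.110),'frame R',ray(c,*f(293,170),.122),ray(c,*f(290,440),.122),'lipR',ray(c,*f(323,131),.085),'front',ray(c,*f(240,503),.122))
E
```

```text
tongue corner [0.71283869 0.18015673 0.11      ] frame R [0.69052287 0.17125321 0.122     ] [0.54658941 0.1676215  0.122     ] lipR [0.72073644 0.16466325 0.085     ] front [0.51347753 0.1897711  0.122     ]
```

```bash
python3 -m inch '[[0,0,0.05,0.8,0],[0,0,0,0.7,0],[0,0,0,0.4,0],[0,0,0,0.2,0]]' 12; python3 -m inch '[[0,0,0,0.2,0],[0,0,0,0.2,0],[0,0,0,0,0],[0,0,0,0,0]]';python3 -m inch '[[0,0,0,0.2,0],[0,0,0,0.2,0],[0,0,0,0,0],[0,0,0,0,0]]'; python3 to.py 0.602 0.2256 0.2 0.33
```

```text
clock: 7.95
tcp_pos: [0.6022, 0.2256, 0.1192]
ee_rot: [3.141, 0.007, -0.0]
wrist_force: [-0.0, -0.4, -2.4]
opening: 0.0124
gripper_force: 12.0
clock: 8.45
tcp_pos: [0.6025, 0.2259, 0.1158]
ee_rot: [-3.141, -0.007, -0.002]
wrist_force: [2.4, -0.2, -2.6]
opening: 0.0117
gripper_force: 12.0
clock: 8.95
tcp_pos: [0.6028, 0.226, 0.1143]
ee_rot: [-3.141, -0.008, -0.004]
wrist_force: [-1.0, -1.5, 5.5]
opening: 0.012
gripper_force: 12.0
t 8.95 tcp [0.6028 0.226  0.1143] head 0.3 roll -0.001 dx -0.08 dy 0.04 dz -8.57 F [-1.  -1.5  5.5] open 0.012 q6 1.84
```

```bash
python3 -m inch '[[0,0.3,0,-0.1,0],[0,0.3,0,0,0],[0,0.3,0,0,0],[0,0.3,0,0,0],[0,0,0,0,0]]'; python3 to.py 0.622 0.2256 0.104 0.33;  python3 -m inch '[[0,0.3,0,0,0],[0,0.3,0,0,0],[0,0.2,0,0,0],[0,0,0,0,0]]'; python3 to.py 0.622 0.2256 0.104 0.33
```

```text
clock: 9.57
tcp_pos: [0.6127, 0.2265, 0.1138]
ee_rot: [-3.141, -0.009, 0.004]
wrist_force: [-4.9, 0.0, 4.1]
opening: 0.0116
gripper_force: 12.0
t 9.57 tcp [0.6127 0.2265 0.1138] head 0.3 roll -0.0 dx 0.93 dy 0.1 dz 0.98 F [-4.9  0.   4.1] open 0.0116 q6 1.83
clock: 10.07
tcp_pos: [0.6216, 0.2263, 0.1122]
ee_rot: [-3.141, -0.008, 0.002]
wrist_force: [-0.8, 0.0, -4.5]
opening: 0.0122
gripper_force: 12.0
t 10.07 tcp [0.6216 0.2263 0.1122] head 0.3 roll -0.0 dx 0.04 dy 0.07 dz 0.82 F [-0.8  0.  -4.5] open 0.0122 q6 1.83
```

```bash
python3 -m inch '[[0,0,0,0.3,0],[0,0,0,0.3,0],[0,0,0,0.3,0],[0,0,0,0,0]]' 6; python3 to.py 0.622 0.2256 0.104 0.33;  python3 -m inch '[[1.8,0,0,0,0],[2.2,0,0,0,0],[2.2,0,0,0,0],[2.2,0,0,-1,0],[2.2,0,0,-2,0],[4,0,0,-3,0],[5,0,0,-3,0],[5,0,0,-2,0]]'; python3 -m inch '[[5,-3,3,0,0],[5,-4,4,0,0],[5,-4,4,0,0],[5,-4,4,0,0],[5,-3,4,0,0],[5,0,4,0,0],[5,0,0,0,0],[5,0,0,0,0]]'
python3 - <<'E'
from h import *
c=cam('top'); im=c['image'][...,::-1]; s=cam('scene')['image'][...,::-1]
cv2.imwrite('pics/f3.png',np.vstack([np.hstack([cv2.resize(im[170:325,95:295],(400,310),interpolation=cv2.INTER_CUBIC),cv2.resize(s[100:255,300:500],(400,310),interpolation=cv2.INTER_CUBIC)]), cv2.resize(im[230:310,310:516],(800,290)) ]))
E
```

```text
clock: 10.58
tcp_pos: [0.6219, 0.2257, 0.105]
ee_rot: [3.141, 0.007, -0.0]
wrist_force: [-5.5, -2.1, 4.6]
opening: 0.012
gripper_force: 6.0
t 10.57 tcp [0.6219 0.2257 0.105 ] head 0.3 roll -0.001 dx 0.01 dy 0.01 dz 0.1 F [-5.5 -2.1  4.6] open 0.012 q6 1.83
clock: 11.58
tcp_pos: [0.6231, 0.2262, 0.2178]
ee_rot: [-3.14, -0.008, -0.008]
wrist_force: [-0.3, -0.1, -0.2]
opening: 0.0479
gripper_force: 0.0
clock: 12.58
tcp_pos: [0.4438, -0.0046, 0.2148]
ee_rot: [-3.141, -0.007, -0.003]
wrist_force: [0.6, -0.2, 0.5]
opening: 0.0505
gripper_force: 0.0
```

View pics/f3.png

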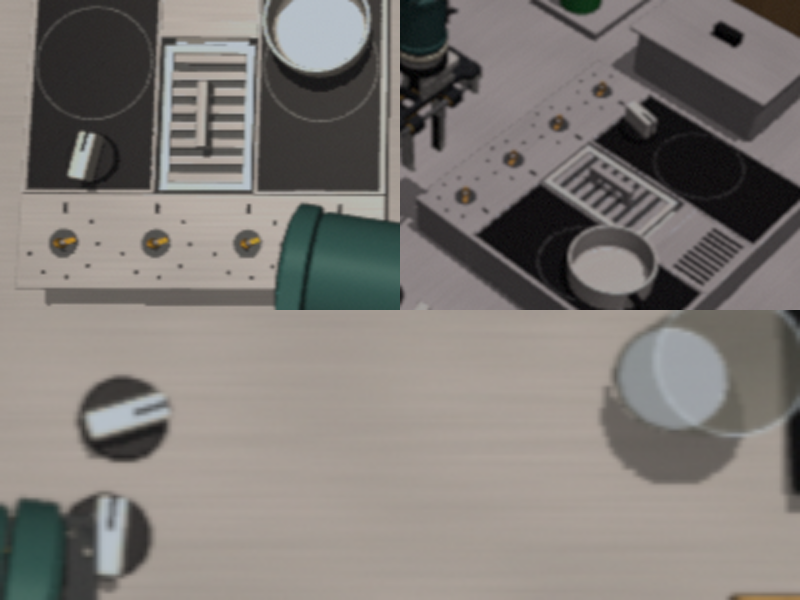

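The filter is seated flat in the well with its tongue hidden under the lip, and knobs A, B and C are where they were. Next is knob A. I refine the knob centres from the skirts and get the shift.

```bash
cat > knob.py <<'E'
# usage: knob.py x y zbase : skirt circle and bar from top view
import sys; from m import *
def knob(c,x,y,zb):
    u,v=proj(c,[x,y,zb+.012]).round().astype(int); r=18; k=6
    g=cv2.resize(c['image'][v-r:v+r,u-r:u+r],None,fx=k,fy=k,interpolation=cv2.INTER_CUBIC).astype(int)
    f=lambda q:(u-r+(q[0]+.5)/k-.5,v-r+(q[1]+.5)/k-.5)
    out=[]
    for nm,m,z in(('skirt',g.max(2)<95,.012),('bar',(g.min(2)>150)&(g[...,2]-g[...,0]>-4),.042)):
        m=cv2.morphologyEx(m.astype(np.uint8),cv2.MORPH_OPEN,np.ones((5,5)))
        n,l,st,ct=cv2.connectedComponentsWithStats(m); i=1+np.argmax(st[1:,4]); ys,xs=np.nonzero(l==i) if nm=='bar' else np.nonzero(m)
        p=np.c_[xs,ys].astype(np.float32)
        if nm=='skirt': (cc,rr)=cv2.minEnclosingCircle(p); out+=[('skirt',ray(c,*f(cc),zb+z)[:2].round(4),'r_mm',round(rr/k*2.45,1))]
        else:
            rc=cv2.minAreaRect(p); w=np.array([ray(c,*f(q),zb+z) for q in cv2.boxPoints(rc)]); e=[w[1]-w[0],w[2]-w[1]]; L=max(e,key=np.linalg.norm)
            out+=[('bar',w.mean(0)[:2].round(4),[round(1e3*np.linalg.norm(t),1) for t in e],'head',ang(L).round(1))]
    return out
if __name__=='__main__': print(knob(cam('top'),*map(float,sys.argv[1:4])))
E
python3 knob.py .5538 -.1335 0; python3 knob.py .568 .358 .085
python3 to.py 0.553 -0.1335 0.2 108
```

```text
[('skirt', array([ 0.5523, -0.132 ]), 'r_mm', 29.1), ('bar', array([ 0.5536, -0.1335]), [np.float64(53.8), np.float64(17.1)], 'head', np.float64(-72.3))]
[('skirt', array([0.571 , 0.3603]), 'r_mm', 60.1), ('bar', array([0.5687, 0.3591]), [np.float64(52.8), np.float64(16.2)], 'head', np.float64(-11.3))]
t 12.78 tcp [ 0.4435 -0.004   0.2136] head 0.4 roll -1.878 dx -15.7 dy 6.41 dz 1.36 F [ 0.3 -0.   0.4] open 0.0499 q6 1.43
```

```bash
python3 -m inch '[[3.6,0,0,0,-0.186],[3.6,0,0,0,-0.186],[3.6,0,0,0,-0.186],[3.6,0,0,0,-0.186],[3.6,0,0,0,-0.186],[3.6,0,0,0,-0.186],[3.6,0,0,0,-0.186],[3.6,0,0,0,-0.186]]'; python3 -m inch '[[3.6,0,0,0,-0.186],[3.6,0,0,0,-0.186],[3.6,-4,1.6,0,0],[3.6,-4,1.6,0,0],[3.6,-4,1.6,0,0],[3.6,-3.7,1.6,0,0],[3.6,0,0,0,0],[3.6,0,0,0,0]]'; python3 to.py 0.553 -0.1330 0.031 107.8
python3 - <<'E'
from h import *
c=cam('top'); im=c['image'][...,::-1]
d=[proj(c,p) for p in ([.4657,.3901,.085],[.4666,.2797,.085],[.4671,.1695,.085],[.4676,.0595,.085])]
out=[]
for u in d:
    A=np.float32([[18,0,200-18*u[0]],[0,18,200-18*u[1]]]); t=cv2.warpAffine(im,A,(400,300) if 0 else (400,300),flags=cv2.INTER_CUBIC)
    A[1,2]-=50; t=cv2.warpAffine(im,A,(400,300),flags=cv2.INTER_CUBIC); out.append(t)
cv2.imwrite('pics/st1.png',np.vstack([np.hstack(out[:2]),np.hstack(out[2:])]))
E
```

```text
clock: 13.78
tcp_pos: [0.4434, -0.0041, 0.2133]
ee_rot: [-2.298, -2.142, 0.0]
wrist_force: [-0.8, 0.3, -0.3]
opening: 0.036
gripper_force: 0.0
clock: 14.78
tcp_pos: [0.55, -0.1357, 0.2131]
ee_rot: [-1.87, -2.523, 0.0]
wrist_force: [-0.1, 0.9, 0.5]
opening: 0.0358
gripper_force: 0.0
t 14.78 tcp [ 0.55   -0.1357  0.2131] head 106.9 roll -0.016 dx 0.16 dy 0.37 dz 18.21 F [-0.1  0.9  0.5] open 0.0358 q6 -0.64
```

View pics/st1.png

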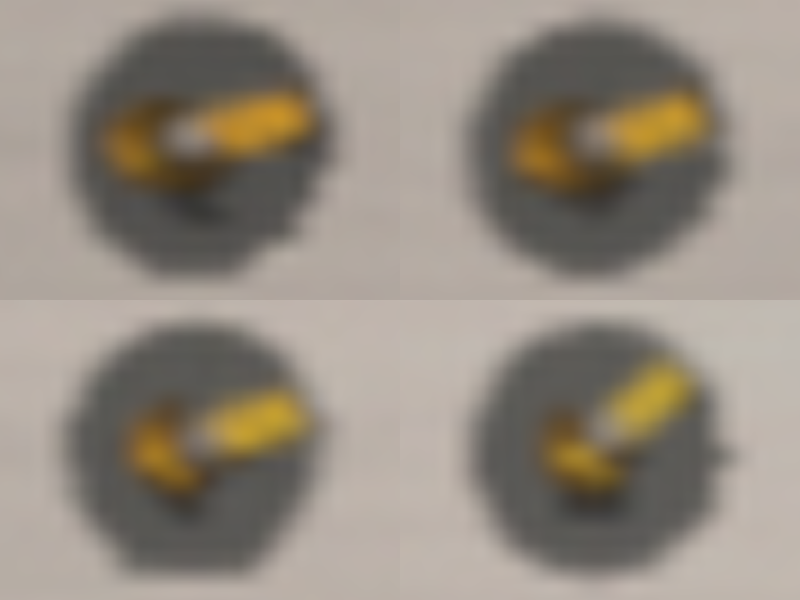

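The zoom shows the yellow fingers about 74°, 68°, 67° and 52° clockwise from the back for stems 1 to 4. Discs are centred within 0.5 mm of my estimates.

```bash
python3 -m inch '[[3.6,0.16,0.37,2,-0.016],[3.6,0,0,3,0],[3.6,0,0,3,0],[3.6,0,0,3,0],[3.6,0,0,3,0],[3.6,0,0,2,0],[3.6,0,0,1.5,0],[3.6,0,0,0.7,0]]'; python3 -m inch '[[3.6,0,0,0,0],[1,0,0,0,0],[1,0,0,0,0],[1,0,0,0,0],[1,0,0,0,0]]' 40;python3 to.py 0.553 -0.1330 0.031 107.8; python3 -m inch '[[1,0,0,-1,0],[1,0,0,-3,0],[1,0,0,-4,0],[1,0,0,-4,0],[1,0,0,-3,0],[1,0,0,-0.5,0],[1,0,0,0,0]]'; python3 to.py 0.4676 0.0595 0.137 128.5
```

```text
clock: 15.82
tcp_pos: [0.5528, -0.1333, 0.0311]
ee_rot: [-1.851, -2.538, 0.0]
wrist_force: [0.0, 0.7, -0.6]
opening: 0.036
gripper_force: 0.0
clock: 16.45
tcp_pos: [0.5538, -0.1343, 0.0324]
ee_rot: [1.851, 2.536, 0.001]
wrist_force: [0.9, 0.5, 3.3]
opening: 0.0198
gripper_force: 40.0
t 16.45 tcp [ 0.5538 -0.1343  0.0324] head 107.8 roll -0.001 dx 0.15 dy -0.04 dz 0.14 F [0.9 0.5 3.3] open 0.0198 q6 -0.65
clock: 17.32
tcp_pos: [0.5527, -0.134, 0.1856]
ee_rot: [-1.851, -2.537, 0.001]
wrist_force: [-0.0, 0.5, -2.1]
opening: 0.0198
gripper_force: 40.0
t 17.32 tcp [ 0.5527 -0.134   0.1856] head 107.8 roll -0.362 dx 20.44 dy 5.38 dz 4.86 F [-0.   0.5 -2.1] open 0.0198 q6 -0.65
```

```bash
python3 -m inch '[[1,0,0,0,-0.18],[1,0,0,0,-0.182],[1,3,0.8,0,0],[1,4,1,0,0],[1,4,1.1,0,0],[1,4,1.1,0,0],[1,3.4,0.9,0,0],[1,2,0.5,0.5,0]]'; python3 -m inch '[[1,0,0,1,0],[1,0,0,1.5,0],[1,0,0,0,0],[1,0,0,0,0]]'; python3 to.py 0.4676 0.0595 0.137 128.5
```

```text
clock: 18.32
tcp_pos: [0.4667, 0.0606, 0.1794]
ee_rot: [-1.361, -2.828, 0.002]
wrist_force: [0.1, -0.2, -0.5]
opening: 0.0197
gripper_force: 40.0
clock: 18.82
tcp_pos: [0.4686, 0.0585, 0.1561]
ee_rot: [-1.366, -2.828, 0.001]
wrist_force: [-0.6, 0.7, -1.3]
opening: 0.0198
gripper_force: 40.0
t 18.82 tcp [0.4686 0.0585 0.1561] head 128.4 roll -0.001 dx 0.14 dy -0.01 dz 1.91 F [-0.6  0.7 -1.3] open 0.0198 q6 -0.67
```

```bash
python3 -m inch '[[1,0.06,0,0.8,0],[1,0,0,0.7,0],[1,0,0,0.3,0],[1,0,0,0,0]]'; python3 to.py 0.4676 0.0595 0.1165 128.5; python3 -m inch '[[1,0,0,0.3,0],[1,0,0,0.3,0],[1,0,0,0,0],[1,0,0,0,0]]'; python3 to.py 0.4676 0.0595 0.1165 128.5
```

```text
clock: 19.32
tcp_pos: [0.4678, 0.0597, 0.1381]
ee_rot: [-1.364, -2.829, 0.001]
wrist_force: [0.9, -0.0, -1.0]
opening: 0.0194
gripper_force: 40.0
t 19.32 tcp [0.4678 0.0597 0.1381] head 128.5 roll 0.0 dx -0.0 dy -0.03 dz 2.16 F [ 0.9 -0.  -1. ] open 0.0194 q6 -0.67
clock: 19.82
tcp_pos: [0.4681, 0.0597, 0.1325]
ee_rot: [1.365, 2.83, -0.0]
wrist_force: [-0.0, 0.5, -0.3]
opening: 0.0194
gripper_force: 40.0
t 19.82 tcp [0.4681 0.0597 0.1325] head 128.5 roll 0.0 dx 0.02 dy -0.05 dz 1.6 F [-0.   0.5 -0.3] open 0.0194 q6 -0.67
```

```bash
python3 -m inch '[[1,0,0,0.3,0],[1,0,0,0.3,0],[1,0,0,0,0]]'; python3 -m inch '[[1,0,0,0.3,0],[1,0,0,0.3,0],[1,0,0,0.3,0],[1,0,0,0,0]]'; python3 to.py 0.4676 0.0595 0.1165 128.5
```

```text
clock: 20.2
tcp_pos: [0.4693, 0.0591, 0.1274]
ee_rot: [1.364, 2.826, 0.001]
wrist_force: [2.5, -2.4, 2.8]
opening: 0.0198
gripper_force: 40.0
clock: 20.7
tcp_pos: [0.4677, 0.0596, 0.1174]
ee_rot: [-1.364, -2.829, 0.001]
wrist_force: [0.5, -3.7, 2.5]
opening: 0.0199
gripper_force: 40.0
t 20.7 tcp [0.4677 0.0596 0.1174] head 128.5 roll 0.0 dx -0.0 dy -0.02 dz 0.09 F [ 0.5 -3.7  2.5] open 0.0199 q6 -0.67
```

```bash
python3 -m inch '[[1,0,0,0.2,0],[1,0,0,0.1,0],[1,0,0,0,0]]'; python3 -m inch '[[1,0,0,0.1,0],[1,0,0,0.1,0],[1,0,0,0,0]]'; python3 to.py 0.4676 0.0595 0.1165 128.5
```

```text
clock: 21.08
tcp_pos: [0.4677, 0.0596, 0.1174]
ee_rot: [1.364, 2.829, -0.0]
wrist_force: [-4.8, -2.3, 14.2]
opening: 0.02
gripper_force: 40.0
clock: 21.45
tcp_pos: [0.4678, 0.0596, 0.1173]
ee_rot: [1.364, 2.829, -0.0]
wrist_force: [-8.5, -3.3, 22.7]
opening: 0.0198
gripper_force: 40.0
t 21.45 tcp [0.4678 0.0596 0.1173] head 128.5 roll 0.0 dx 0.01 dy -0.02 dz 0.08 F [-8.5 -3.3 22.7] open 0.0198 q6 -0.67
```

```bash
python3 -m inch '[[1,0,0,-0.3,0],[1,0,0,0,-0.15],[1,0,0,0,-0.15],[1,0,0,0,-0.15],[1,0,0,0,-0.15],[1,0,0,0,-0.15],[1,0,0,0,0]]'; python3 -c "
from h import *;print(manip.get_obs()['torque'])"; python3 -m inch '[[1,0,0,0,-0.1],[1,0,0,0,-0.1],[1,0,0,0,0]]'; python3 -c "
from h import *;print(manip.get_obs()['torque'])";python3 -m inch '[[1,0,0,0,-0.08],[1,0,0,0,-0.08],[1,0,0,0,0]]'; python3 -c "
from h import *;print(manip.get_obs()['torque'])"; python3 to.py 0.4676 0.0595 0.1165 180
```

```text
clock: 22.32
tcp_pos: [0.4704, 0.0606, 0.1175]
ee_rot: [0.231, 3.127, 0.004]
wrist_force: [5.0, -0.0, 5.8]
opening: 0.0199
gripper_force: 40.0
[-0.12261326 -0.97760411 -0.0093227 ]
clock: 22.7
tcp_pos: [0.4705, 0.0612, 0.1175]
ee_rot: [-0.082, 3.134, 0.005]
wrist_force: [4.7, 1.1, 5.6]
opening: 0.0197
gripper_force: 40.0
[ 0.19078714 -0.98899479  0.00380493]
clock: 23.08
tcp_pos: [0.4705, 0.0617, 0.1175]
ee_rot: [-0.332, 3.117, 0.006]
wrist_force: [4.8, 2.7, 5.2]
opening: 0.0194
gripper_force: 40.0
[ 0.41025376 -0.96441886 -0.00758197]
t 23.07 tcp [0.4705 0.0617 0.1175] head -167.8 roll 0.212 dx 0.29 dy -0.22 dz 0.1 F [4.8 2.7 5.2] open 0.0194 q6 -1.78
```

```bash
python3 -m inch '[[1,0,0,0,-0.06],[1,0,0,0,-0.06],[1,0,0,0,0]]'; python3 -c "
from h import *;print(manip.get_obs()['torque'])"; python3 -m inch '[[1,0,0,0,-0.05],[1,0,0,0,-0.05],[1,0,0,0,0]]'; python3 -c "
from h import *;print(manip.get_obs()['torque'])"; python3 to.py 0.4676 0.0595 0.1165 180
```

```text
clock: 23.45
tcp_pos: [0.4704, 0.062, 0.1175]
ee_rot: [-0.518, 3.091, 0.006]
wrist_force: [5.1, 1.9, 6.2]
opening: 0.0197
gripper_force: 40.0
[ 0.62366593 -1.01802797 -0.09503823]
clock: 23.82
tcp_pos: [0.4704, 0.0623, 0.1175]
ee_rot: [-0.672, 3.061, 0.007]
wrist_force: [4.4, 4.1, 5.6]
opening: 0.0196
gripper_force: 40.0
[ 0.73017331 -0.91254022 -0.0629094 ]
t 23.82 tcp [0.4704 0.0623 0.1175] head -155.2 roll 0.432 dx 0.28 dy -0.28 dz 0.1 F [4.4 4.1 5.6] open 0.0196 q6 -2.0
```

```bash
for i in 1; do python3 -m inch '[[1,0,0,0,-0.06],[1,0,0,0,0]]' | head -1; python3 -c "
from h import *;o=manip.get_obs();print(o['torque'],o['tau'][5],o['wrist_force'])";python3 -m inch '[[1,0,0,0,-0.06],[1,0,0,0,0]]' | head -1; python3 -c "
from h import *;o=manip.get_obs();print(o['torque'],o['tau'][5],o['wrist_force'])"; done; python3 to.py 0.4676 0.0595 0.1165 180
```

```text
clock: 24.08
[ 0.88390055 -0.92919578 -0.08784539] -0.15055887401103973 [4.48586289 4.2709379  5.91087378]
clock: 24.32
[ 0.92097882 -0.91809099 -0.08803011] -0.1854478195309639 [3.65425317 4.22505693 5.7518545 ]
t 24.32 tcp [0.4703 0.0625 0.1175] head -148.4 roll 0.552 dx 0.27 dy -0.3 dz 0.1 F [3.7 4.2 5.8] open 0.0194 q6 -2.12
```

```bash
python3 -m inch '[[3,0,0,0,0],[3.4,0,0,0,0],[3.6,0,0,0,0],[3.6,0,0,-2,0],[3.6,0,0,-4,0],[3.6,0,0,-3,0],[3.6,0,0,0,0],[3.6,0,0,0,0]]'; python3 to.py 0.4687 -0.1210 0.2 175; python3 knob.py .4676 .0595 .085;python3 - <<'E'
from h import *
c=cam('top');s=cam('scene'); o=[]
for cc,k in((c,8),(s,8)):
    u=proj(cc,[.4676,.0595,.1]); A=np.float32([[k,0,200-k*u[0]],[0,k,200-k*u[1]]]); o.append(cv2.warpAffine(cc['image'][...,::-1],A,(400,400),flags=cv2.INTER_CUBIC))
cv2.imwrite('pics/k1.png',np.hstack(o))
E
```

```text
clock: 25.32
tcp_pos: [0.4672, 0.0596, 0.2037]
ee_rot: [0.854, -3.02, -0.001]
wrist_force: [0.1, 0.9, -0.3]
opening: 0.0361
gripper_force: 0.0
t 25.32 tcp [0.4672 0.0596 0.2037] head -148.4 roll 0.638 dx -1.72 dy -17.98 dz 0.37 F [ 0.1  0.9 -0.3] open 0.0361 q6 -2.12Traceback (most recent call last):
  File "knob.py", line 17, in <module>
    if __name__=='__main__': print(knob(cam('top'),*map(float,sys.argv[1:4])))
                                   ~~~~^^^^^^^^^^^^^^^^^^^^^^^^^^^^^^^^^^^^^^
  File "knob.py", line 10, in knob
    n,l,st,ct=cv2.connectedComponentsWithStats(m); i=1+np.argmax(st[1:,4]); ys,xs=np.nonzero(l==i) if nm=='bar' else np.nonzero(m)
                                                       ~~~~~~~~~^^^^^^^^^^
    return _wrapfunc(a, 'argmax', axis=axis, out=out, **kwds)
    return bound(*args, **kwds)
ValueError: attempt to get argmax of an empty sequence
```

View pics/k1.png

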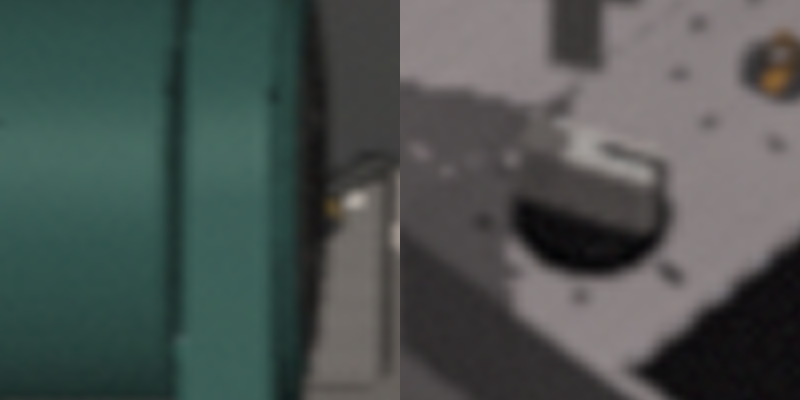

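```bash
python3 -m inch '[[3.6,0,0,0,0.16],[3.6,0,0,0,0.16],[3.6,0,0,0,0.16],[3.6,0,0,0,0.158],[3.6,0,-3,0,0],[3.6,0.5,-4,0,0],[3.6,0.5,-4,0,0],[3.6,0.5,-4,0,0]]'; python3 -m inch '[[3.6,0.5,-4,0,0],[3.6,0.5,-4,0,0],[3.6,0.5,-4,0,0],[3.6,0.5,-4,0,0],[3.6,0,0,0,0],[3.6,0,0,0,0]]'; python3 knob.py .4676 .0595 .085;python3 knob.py .4687 -.1212 0;python3 to.py 0.4687 -0.1210 0.2 175; python3 - <<'E'
from h import *
c=cam('top');s=cam('scene'); o=[]
for cc,k,p in((c,8,[.4676,.0595,.1]),(c,8,[.4687,-.1212,.03])):
    u=proj(cc,p); A=np.float32([[k,0,200-k*u[0]],[0,k,200-k*u[1]]]); o.append(cv2.warpAffine(cc['image'][...,::-1],A,(400,400),flags=cv2.INTER_CUBIC))
cv2.imwrite('pics/k2.png',np.hstack(o))
E
```

```text
clock: 26.48
tcp_pos: [0.4392, -0.0894, 0.2042]
ee_rot: [-0.136, -3.137, -0.001]
wrist_force: [0.2, 0.3, 0.4]
opening: 0.036
gripper_force: 0.0
clock: 27.22
tcp_pos: [0.406, -0.2455, 0.2045]
ee_rot: [-0.137, -3.137, -0.003]
wrist_force: [-1.3, 1.3, -0.0]
opening: 0.0359
gripper_force: 0.0
[('skirt', array([0.4676, 0.0575]), 'r_mm', 31.8), ('bar', array([0.4691, 0.0594]), [np.float64(17.6), np.float64(53.5)], 'head', np.float64(-158.3))]
[('skirt', array([ 0.467 , -0.1205]), 'r_mm', 30.0), ('bar', array([ 0.469 , -0.1215]), [np.float64(53.1), np.float64(17.5)], 'head', np.float64(-5.4))]
t 27.32 tcp [ 0.4064 -0.2451  0.2051] head 175.1 roll 0.002 dx -5.13 dy 12.9 dz 0.51 F [-0.2 -0.7 -0.6] open 0.0358 q6 -2.15
```

View pics/k2.png

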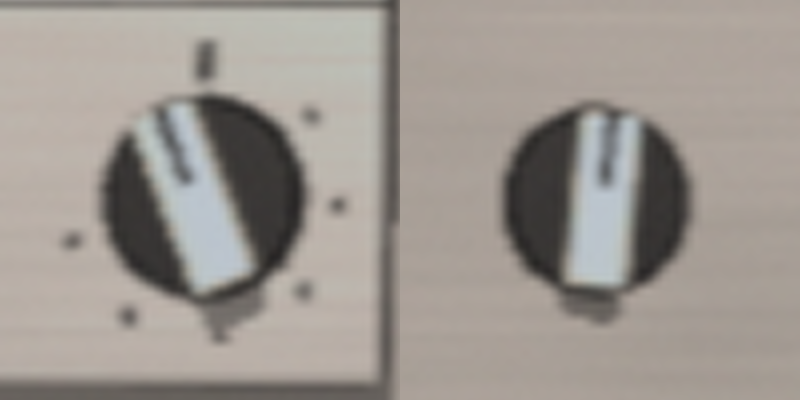

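Left: knob A sits on stem 4, flat, with its index about 21° past off, so the stem is at its stop. Right: knob B is unmoved with its index at -5°.

```bash
python3 -m inch '[[3.6,-1.3,3.2,0,0],[3.6,-1.3,3.2,0,0],[3.6,-1.3,3.2,0,0],[3.6,-1.2,3.2,0,0],[3.6,0,0,2,0],[3.6,0,0,2,0],[3.6,0,0,0,0],[3.6,0,0,0,0]]'; python3 to.py 0.4683 -0.1210 0.031 174.6
```

```text
clock: 28.42
tcp_pos: [0.4686, -0.1228, 0.1663]
ee_rot: [0.135, 3.137, -0.001]
wrist_force: [-0.1, 0.4, 0.0]
opening: 0.0359
gripper_force: 0.0
t 28.43 tcp [ 0.4686 -0.1228  0.1663] head 175.1 roll 0.008 dx 0.04 dy 0.18 dz 13.53 F [-0.1  0.4  0. ] open 0.0359 q6 -1.86
```

```bash
python3 -m inch '[[3.6,0.04,0.18,3,0.008],[3.6,0,0,3,0],[3.6,0,0,3,0],[3.6,0,0,2.5,0],[3.6,0,0,1.5,0],[3.6,0,0,0.5,0],[3.6,0,0,0,0]]'; python3 to.py 0.4683 -0.1210 0.031 174.6; python3 -m inch '[[3.6,0,0,0,0],[1,0,0,0,0],[1,0,0,0,0],[1,0,0,0,0],[1,0,0,0,0]]' 40;python3 to.py 0.468 -0.121 0.031 174.6; python3 -m inch '[[1,0,0,-1,0],[1,0,0,-3,0],[1,0,0,-4,0],[1,0,0,-4,0],[1,0,0,-3,0],[1,0,0,-0.5,0.18],[1,0,0,0,0.18],[1,0,0,0,0.18]]'; python3 -m inch '[[1,0,0,0,0.18],[1,0,0,0,0.18],[1,0,0,0,0.18],[1,0,0,0,0]]';python3 to.py 0.4671 0.1695 0.15 113
```

```text
clock: 29.3
tcp_pos: [0.4685, -0.1215, 0.0312]
ee_rot: [0.149, 3.137, -0.001]
wrist_force: [0.3, 0.3, 0.0]
opening: 0.0356
gripper_force: 0.0
t 29.3 tcp [ 0.4685 -0.1215  0.0312] head 174.6 roll -0.001 dx 0.03 dy 0.05 dz 0.02 F [0.3 0.3 0. ] open 0.0356 q6 -1.85
clock: 29.92
tcp_pos: [0.4683, -0.1212, 0.031]
ee_rot: [0.149, 3.137, -0.0]
wrist_force: [0.4, 1.2, 3.5]
opening: 0.0197
gripper_force: 40.0
t 29.93 tcp [ 0.4683 -0.1212  0.031 ] head 174.6 roll -0.001 dx 0.03 dy 0.01 dz 0.0 F [0.4 1.2 3.5] open 0.0197 q6 -1.85
clock: 30.92
tcp_pos: [0.4678, -0.1214, 0.1858]
ee_rot: [0.99, 2.982, -0.001]
wrist_force: [0.0, 0.4, -0.9]
opening: 0.02
gripper_force: 40.0
clock: 31.42
tcp_pos: [0.4677, -0.1213, 0.1855]
ee_rot: [-1.738, -2.617, 0.001]
wrist_force: [-0.1, -0.2, -0.7]
opening: 0.0198
gripper_force: 40.0
t 31.43 tcp [ 0.4677 -0.1213  0.1855] head 112.8 roll -0.003 dx 26.79 dy 11.3 dz 3.55 F [-0.1 -0.2 -0.7] open 0.0198 q6 -0.77
```

```bash
python3 -m inch '[[1,2.4,1,0,0],[1,4,1.7,0,0],[1,4,1.7,0,0],[1,4,1.7,0,0],[1,4,1.7,0,0],[1,4,1.7,0,0],[1,3,1.2,0,0],[1,1.4,0.6,0,0]]'; python3 -m inch '[[1,0,0,1.5,0],[1,0,0,1.5,0],[1,0,0,0,0],[1,0,0,0,0]]'; python3 to.py 0.4671 0.1693 0.137 113;python3 to.py 0.4671 0.1693 0.137 113
```

```text
clock: 32.42
tcp_pos: [0.4685, 0.1709, 0.1854]
ee_rot: [1.735, 2.619, -0.001]
wrist_force: [-0.2, -1.1, -0.6]
opening: 0.0196
gripper_force: 40.0
clock: 32.92
tcp_pos: [0.4689, 0.1688, 0.1553]
ee_rot: [-1.742, -2.614, 0.001]
wrist_force: [0.2, -0.4, -0.7]
opening: 0.0194
gripper_force: 40.0
t 32.92 tcp [0.4689 0.1688 0.1553] head 112.6 roll -0.007 dx 0.11 dy -0.15 dz 1.83 F [ 0.2 -0.4 -0.7] open 0.0194 q6 -0.16
t 32.92 tcp [0.4689 0.1688 0.1553] head 112.6 roll -0.007 dx 0.11 dy -0.15 dz 1.83 F [ 0.2 -0.4 -0.7] open 0.0194 q6 -0.16
```

```bash
python3 -m inch '[[1,0.1,-0.15,0.8,-0.007],[1,0,0,0.7,0],[1,0,0,0.3,0],[1,0,0,0,0],[1,0,0,0,0]]'; python3 to.py 0.4671 0.1693 0.137 113; python3 -m inch '[[1,0,0,0.3,0],[1,0,0,0.3,0],[1,0,0,0,0],[1,0,0,0,0]]'; python3 to.py 0.4671 0.1693 0.116 113
```

```text
clock: 33.55
tcp_pos: [0.4672, 0.17, 0.1377]
ee_rot: [1.732, 2.621, 0.0]
wrist_force: [0.3, 0.4, -0.8]
opening: 0.0195
gripper_force: 40.0
t 33.55 tcp [0.4672 0.17   0.1377] head 113.1 roll 0.002 dx -0.06 dy -0.04 dz 0.07 F [ 0.3  0.4 -0.8] open 0.0195 q6 -0.17
clock: 34.05
tcp_pos: [0.467, 0.1701, 0.1314]
ee_rot: [-1.732, -2.621, 0.0]
wrist_force: [-0.2, 0.7, -0.5]
opening: 0.0199
gripper_force: 40.0
t 34.05 tcp [0.467  0.1701 0.1314] head 113.1 roll 0.002 dx -0.08 dy -0.02 dz 1.54 F [-0.2  0.7 -0.5] open 0.0199 q6 -0.17
```

```bash
python3 -m inch '[[1,-0.05,0,0.3,0],[1,0,0,0.3,0],[1,0,0,0,0]]'; python3 -m inch '[[1,0,0,0.3,0],[1,0,0,0.3,0],[1,0,0,0.3,0],[1,0,0,0,0]]'; python3 to.py 0.4671 0.1693 0.116 113;  python3 -m inch '[[1,0,0,0.2,0],[1,0,0,0.1,0],[1,0,0,0,0]]'; python3 to.py 0.4671 0.1693 0.116 113
```

```text
clock: 34.42
tcp_pos: [0.4674, 0.1705, 0.126]
ee_rot: [-1.731, -2.621, -0.003]
wrist_force: [-0.9, 5.0, 2.3]
opening: 0.0199
gripper_force: 40.0
clock: 34.92
tcp_pos: [0.4667, 0.1704, 0.1161]
ee_rot: [-1.73, -2.62, -0.001]
wrist_force: [-1.6, 5.2, 1.1]
opening: 0.0201
gripper_force: 40.0
t 34.92 tcp [0.4667 0.1704 0.1161] head 113.1 roll 0.002 dx -0.12 dy -0.01 dz 0.01 F [-1.6  5.2  1.1] open 0.0201 q6 -0.17
clock: 35.3
tcp_pos: [0.4667, 0.1705, 0.116]
ee_rot: [-1.73, -2.621, -0.002]
wrist_force: [-8.2, 4.7, 13.5]
opening: 0.0196
gripper_force: 40.0
t 35.3 tcp [0.4667 0.1705 0.116 ] head 113.1 roll 0.002 dx -0.13 dy -0.01 dz -0.0 F [-8.2  4.7 13.5] open 0.0196 q6 -0.17
```

```bash
T='from h import *;o=manip.get_obs();print(o["torque"].round(3),o["tau"][5])'; python3 -m inch '[[1,0,0,-0.2,-0.16],[1,0,0,0,-0.16],[1,0,0,0,-0.16],[1,0,0,0,-0.16],[1,0,0,0,-0.16],[1,0,0,0,-0.16],[1,0,0,0,-0.16],[1,0,0,0,0]]'|tail -3; python3 -c "$T"; python3 -m inch '[[1,0,0,0,-0.1],[1,0,0,0,-0.1],[1,0,0,0,0]]'|tail -3; python3 -c "$T";python3 -m inch '[[1,0,0,0,-0.08],[1,0,0,0,-0.08],[1,0,0,0,0]]'|tail -3; python3 -c "$T"; python3 to.py 0.467 0.1695 0.116 180
```

```text
wrist_force: [-0.7, 5.5, 4.2]
opening: 0.0195
gripper_force: 40.0
[ 1.026 -0.02   0.035] -0.2641955204308033
wrist_force: [0.4, 5.5, 3.6]
opening: 0.0194
gripper_force: 40.0
[ 1.07  -0.113  0.054] -0.10918530402705073
wrist_force: [-0.2, 6.4, 2.5]
opening: 0.0199
gripper_force: 40.0
[ 1.156 -0.125  0.071] -0.09291359223425388
t 37.05 tcp [0.4681 0.1705 0.116 ] head -162.2 roll 0.31 dx 0.11 dy -0.1 dz 0.0 F [-0.2  6.4  2.5] open 0.0199 q6 -1.65
```

```bash
T='from h import *;o=manip.get_obs();print(o["torque"].round(3),o["tau"][5])'; python3 -m inch '[[1,0,0,0,-0.06],[1,0,0,0,0],[1,0,0,0,0]]'|tail -3; python3 -c "$T"; python3 -m inch '[[1,0,0,0,-0.06],[1,0,0,0,0],[1,0,0,0,0]]'|tail -3; python3 -c "$T"; python3 to.py 0.467 0.1695 0.116 180; python3 -m inch '[[2,0,0,0,0],[3.4,0,0,0,0],[3.6,0,0,0,0],[3.6,0,0,-2,0],[3.6,0,0,-4,0],[3.6,0,0,-3,0],[3.6,3,3,0,0],[3.6,4,4,0,0]]'; python3 -m inch '[[3.6,4,4,0,0.18],[3.6,4,0,0,0.17],[3.6,4,0,0,0.17],[3.6,0,0,0,0],[3.6,0,0,0,0]]';  python3 knob.py .467 .1695 .085; python3 knob.py .5687 .359 .085; python3 to.py 0.5695 0.3595 0.2 168.7
```

```text
wrist_force: [-0.2, 6.0, 1.8]
opening: 0.0199
gripper_force: 40.0
[ 1.194 -0.07   0.068] -0.005133043450769037
wrist_force: [0.0, 6.0, 2.7]
opening: 0.0198
gripper_force: 40.0
[ 1.286 -0.127 -0.046] -0.005462594999698922
t 37.8 tcp [0.4682 0.1706 0.1161] head -155.4 roll 0.429 dx 0.12 dy -0.11 dz 0.01 F [0.  6.  2.7] open 0.0198 q6 -1.77
clock: 38.8
tcp_pos: [0.3741, 0.203, 0.2052]
ee_rot: [0.667, -3.07, 0.002]
wrist_force: [0.9, 1.1, 0.2]
opening: 0.0362
gripper_force: 0.0
clock: 39.42
tcp_pos: [0.2436, 0.2095, 0.2053]
ee_rot: [0.135, 3.138, -0.001]
wrist_force: [0.0, -0.5, 0.1]
opening: 0.036
gripper_force: 0.0
[('skirt', array([0.4694, 0.1651]), 'r_mm', 44.0), ('bar', array([0.4687, 0.1693]), [np.float64(17.1), np.float64(53.2)], 'head', np.float64(-159.5))]
[('skirt', array([0.5722, 0.3604]), 'r_mm', 60.9), ('bar', array([0.5685, 0.3586]), [np.float64(52.0), np.float64(15.3)], 'head', np.float64(-11.5))]
t 39.52 tcp [0.2439 0.2096 0.2052] head 175.0 roll 0.11 dx -28.99 dy 21.08 dz 0.52 F [ 0.5  0.1 -0.7] open 0.036 q6 -0.95
```

Both fitted knobs ended at about 21° past off, and the torque step showed stem 3's stop. Knob C comes next.

```bash
python3 -m inch '[[3.6,0,0,0,0.11],[3.6,-3,2,0,0],[3.6,-4,3,0,0],[3.6,-4,3,0,0],[3.6,-4,3,0,0],[3.6,-4,3,0,0],[3.6,-4,3,0,0],[3.6,-3.5,2.6,0,0]]'; python3 -m inch '[[3.6,-2.2,1.4,0,0],[3.6,0,0,0,0],[3.6,0,0,2,0],[3.6,0,0,2,0],[3.6,0,0,0,0],[3.6,0,0,0,0]]'; python3 to.py 0.567 0.359 0.116 168.6
```

```text
clock: 40.52
tcp_pos: [0.544, 0.3504, 0.2035]
ee_rot: [-0.309, -3.125, 0.002]
wrist_force: [-0.0, -0.5, -0.1]
opening: 0.0356
gripper_force: 0.0
clock: 41.28
tcp_pos: [0.5656, 0.3596, 0.1663]
ee_rot: [0.308, 3.126, 0.0]
wrist_force: [0.1, 0.6, 0.3]
opening: 0.036
gripper_force: 0.0
t 41.27 tcp [0.5656 0.3596 0.1663] head 168.7 roll 0.002 dx -0.15 dy -0.03 dz 5.03 F [0.1 0.6 0.3] open 0.036 q6 -0.89
```

```bash
python3 -m inch '[[3.6,-0.12,0,2,0],[3.6,0,0,1.5,0],[3.6,0,0,1,0],[3.6,0,0,0.5,0],[3.6,0,0,0,0]]'; python3 to.py 0.567 0.359 0.116 168.6; python3 -m inch '[[3.6,0,0,0,0],[1,0,0,0,0],[1,0,0,0,0],[1,0,0,0,0],[1,0,0,0,0]]' 40;python3 to.py 0.567 0.359 0.116 168.6; python3 -m inch '[[1,0,0,-1,0],[1,0,0,-3,0],[1,0,0,-2,0],[1,0,0,0,0.165],[1,0,0,0,0.165],[1,0,0,0,0.165],[1,0,0,0,0.165],[1,0,0,0,0.165]]'; python3 -m inch '[[1,0,0,0,0.165],[1,0,0,0,0],[1,0,0,0,0]]';python3 to.py 0.4666 0.2796 0.155 112
```

```text
clock: 41.9
tcp_pos: [0.5666, 0.3594, 0.1149]
ee_rot: [-0.308, -3.126, 0.001]
wrist_force: [-0.0, -0.0, 0.4]
opening: 0.0364
gripper_force: 0.0
t 41.9 tcp [0.5666 0.3594 0.1149] head 168.7 roll 0.003 dx -0.05 dy -0.03 dz -0.11 F [-0.  -0.   0.4] open 0.0364 q6 -0.89
clock: 42.52
tcp_pos: [0.567, 0.3599, 0.116]
ee_rot: [0.308, 3.126, 0.001]
wrist_force: [-0.2, 0.1, 1.5]
opening: 0.0194
gripper_force: 40.0
t 42.52 tcp [0.567  0.3599 0.116 ] head 168.8 roll 0.003 dx -0.02 dy -0.08 dz 0.0 F [-0.2  0.1  1.5] open 0.0194 q6 -0.89
clock: 43.52
tcp_pos: [0.5667, 0.3593, 0.1755]
ee_rot: [-1.543, -2.736, 0.001]
wrist_force: [0.4, 0.4, -0.6]
opening: 0.0194
gripper_force: 40.0
clock: 43.9
tcp_pos: [0.5667, 0.3594, 0.1755]
ee_rot: [1.753, 2.607, -0.001]
wrist_force: [0.1, 0.8, -1.0]
opening: 0.0197
gripper_force: 40.0
t 43.9 tcp [0.5667 0.3594 0.1755] head 112.2 roll 0.003 dx -3.65 dy -12.27 dz 2.05 F [ 0.1  0.8 -1. ] open 0.0197 q6 0.09
```

```bash
python3 -m inch '[[1,-0.65,-2.3,0,0.003],[1,-1,-3.3,0,0],[1,-1,-3.3,0,0],[1,-0.7,-2.2,0,0],[1,-0.3,-1.2,0,0],[1,0,0,1,0],[1,0,0,1,0],[1,0,0,0,0]]'; python3 -m inch '[[1,0,0,0,0],[1,0,0,0,0]]'; python3 to.py 0.4666 0.2796 0.137 112
```

```text
clock: 44.9
tcp_pos: [0.4658, 0.2798, 0.1533]
ee_rot: [-1.759, -2.601, 0.005]
wrist_force: [0.8, -0.5, 0.1]
opening: 0.0197
gripper_force: 40.0
clock: 45.15
tcp_pos: [0.4666, 0.2801, 0.1556]
ee_rot: [1.76, 2.602, 0.001]
wrist_force: [-0.9, -0.6, -1.3]
opening: 0.0193
gripper_force: 40.0
t 45.15 tcp [0.4666 0.2801 0.1556] head 111.9 roll -0.002 dx -0.04 dy -0.02 dz 1.86 F [-0.9 -0.6 -1.3] open 0.0193 q6 0.05
```

```bash
python3 -m inch '[[1,-0.05,0,0.8,0],[1,0,0,0.7,0],[1,0,0,0.4,0],[1,0,0,0,0],[1,0,0,0,0]]'|sed -n 2,4p;  python3 -m inch '[[1,0,0,0.3,0],[1,0,0,0.3,0],[1,0,0,0,0],[1,0,0,0,0]]'|sed -n 2,4p; python3 to.py 0.4666 0.2796 0.116 112; python3 -m inch '[[1,0,0,0.3,0],[1,0,0,0.3,0],[1,0,0,0,0]]'; python3 to.py 0.4666 0.2796 0.116 112
```

```text
tcp_pos: [0.4665, 0.2794, 0.1366]
ee_rot: [1.76, 2.602, 0.0]
wrist_force: [0.1, -0.0, -0.5]
tcp_pos: [0.4662, 0.2806, 0.1308]
ee_rot: [-1.758, -2.602, -0.003]
wrist_force: [-1.2, 5.1, 0.7]
t 46.27 tcp [0.4662 0.2806 0.1308] head 111.9 roll -0.002 dx -0.11 dy -0.0 dz 1.48 F [-1.2  5.1  0.7] open 0.0196 q6 0.05
clock: 46.65
tcp_pos: [0.4662, 0.2812, 0.1256]
ee_rot: [-1.758, -2.602, -0.006]
wrist_force: [-2.4, 5.3, 3.4]
opening: 0.02
gripper_force: 40.0
t 46.65 tcp [0.4662 0.2812 0.1256] head 111.9 roll -0.002 dx -0.16 dy -0.02 dz 0.96 F [-2.4  5.3  3.4] open 0.02 q6 0.05
```

```bash
python3 -m inch '[[1,0.1,0,0.3,0],[1,0,0,0.3,0],[1,0,0,0.3,0],[1,0,0,0,0]]'|sed -n 2,4p; python3 -m inch '[[1,0,0,0.2,0],[1,0,0,0.2,0],[1,0,0,0,0]]'|sed -n 2,4p;python3 to.py 0.4666 0.2796 0.116 112
```

```text
tcp_pos: [0.4657, 0.2815, 0.116]
ee_rot: [-1.759, -2.602, -0.003]
wrist_force: [-2.6, 5.5, 3.8]
tcp_pos: [0.4657, 0.2815, 0.1159]
ee_rot: [-1.759, -2.603, -0.005]
wrist_force: [-7.0, 4.1, 17.5]
t 47.52 tcp [0.4657 0.2815 0.1159] head 111.9 roll -0.002 dx -0.21 dy 0.01 dz -0.01 F [-7.   4.1 17.5] open 0.0197 q6 0.06
```

```bash
T='from h import *;o=manip.get_obs();print(o["torque"].round(3),o["wrist_force"].round(1))'; python3 -m inch '[[1,0,0,-0.2,-0.16],[1,0,0,0,-0.16],[1,0,0,0,-0.16],[1,0,0,0,-0.16],[1,0,0,0,-0.16],[1,0,0,0,-0.16],[1,0,0,0,-0.16],[1,0,0,0,0]]'|tail -1; python3 -c "$T"; python3 -m inch '[[1,0,0,0,-0.12],[1,0,0,0,-0.12],[1,0,0,0,0]]'|tail -1; python3 -c "$T";python3 -m inch '[[1,0,0,0,-0.1],[1,0,0,0,0]]'|tail -1; python3 -c "$T"; python3 -m inch '[[1,0,0,0,-0.07],[1,0,0,0,0]]'|tail -1; python3 -c "$T";python3 -m inch '[[1,0,0,0,-0.07],[1,0,0,0,0]]'|tail -1; python3 -c "$T"; python3 to.py 0.4666 0.2796 0.116 180
```

```text
gripper_force: 40.0
[0.473 0.669 0.075] [-4.1  1.9 10. ]
gripper_force: 40.0
[0.461 0.536 0.129] [-3.5  2.4  9.8]
gripper_force: 40.0
[0.49  0.591 0.06 ] [-3.9  2.3  9.5]
gripper_force: 40.0
[0.476 0.53  0.027] [-3.3  1.9  9.4]
gripper_force: 40.0
[ 0.515  0.566 -0.009] [-2.7  2.4  9.5]
t 49.65 tcp [0.4668 0.2804 0.116 ] head -156.5 roll 0.411 dx 0.02 dy -0.08 dz -0.0 F [-2.7  2.4  9.5] open 0.0194 q6 -1.54
```

```bash
python3 -m inch '[[1,0,0,0,-0.05],[1,0,0,0,0],[2,0,0,0,0],[3.4,0,0,0,0],[3.6,0,0,0,0],[3.6,0,0,-2,0],[3.6,0,0,-4,0],[3.6,0,0,-3,0]]'|sed -n 2p; python3 -m inch '[[3.6,4,0,0,0],[3.6,4,2,0,0],[3.6,4,4,0,0],[3.6,4,4,0,0],[3.6,3,4,0,0],[3.6,2,4,0,0],[3.6,0,0,0,0]]'|sed -n 2p; for p in ".4676 .0595" ".467 .1695" ".4666 .2797"; do python3 knob.py $p .085; done; python3 - <<'E'
from h import *
c=cam('top')['image'][...,::-1];s=cam('scene')['image'][...,::-1]
cv2.imwrite('pics/e.png',np.hstack([cv2.resize(c[170:325,95:295],(400,310),interpolation=cv2.INTER_CUBIC),cv2.resize(s[100:255,300:500],(400,310),interpolation=cv2.INTER_CUBIC)]))
E
```

```text
tcp_pos: [0.4662, 0.2796, 0.204]
tcp_pos: [0.1961, 0.3486, 0.2029]
[('skirt', array([0.4737, 0.0558]), 'r_mm', 38.1), ('bar', array([0.4689, 0.0594]), [np.float64(16.9), np.float64(52.8)], 'head', np.float64(-158.0))]
[('skirt', array([0.4694, 0.1651]), 'r_mm', 44.0), ('bar', array([0.4688, 0.1692]), [np.float64(17.1), np.float64(53.2)], 'head', np.float64(-159.7))]
[('skirt', array([0.4685, 0.2743]), 'r_mm', 44.0), ('bar', array([0.4685, 0.2794]), [np.float64(16.8), np.float64(53.0)], 'head', np.float64(-155.0))]
```

View pics/e.png

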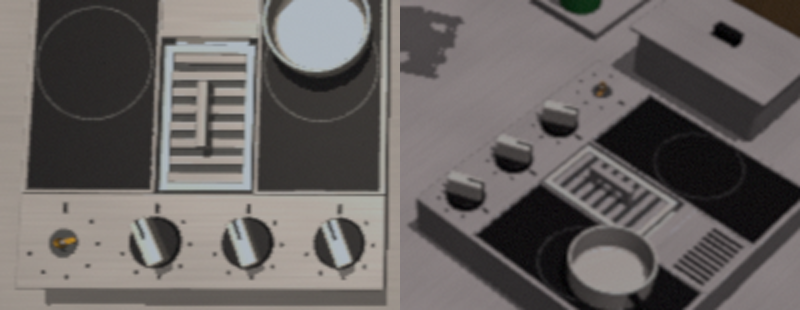

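The final picture shows three knobs flat on stems 2 to 4, index lines 20–25° past off, so the stems are at their stops. The filter lies flat in the well, nothing loose is left, and I hand the job in.

```bash
python3 -c "
from station import manip;print(manip.close_job())"
```

```text
the job is handed in; nothing more can be done
None
```

The job is handed in, with no verdict returned: the filter lies flat with its tongue under the lip, and the three knobs in the scene are snapped home on stems 2, 3 and 4 and turned to the off stop, as far as the forces and final images show.

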